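# Crack a casting mould open with a wedge and hold it

## Task

The clamps are off the plaster mould: pick up the orange wedge, lay it flat on the brown base plate with its thin end in the pry notch under the block's front edge, and push it in until the front edge just lifts off, about 3 mm clear of the base plate; prying it much wider would crack the cast. Finish while still gripping the wedge and holding it in place, so that the gap stays open for a colleague to lift the block away. Touch the mould block with the wedge only, and leave the brush, cup and dish where they are.

Things in the scene. Friction and masses are not known exactly. Their poses are not given: they have to be found in the camera images.
- base_plate: Brown base plate, 165 x 140 x 12 mm thick, fixed on the grey mat (mat top at z = 0.003, so plate top at z = 0.015). Origin: its underside, below the block's centre; x from front to back, z up. Front margin 25 mm ahead of the block. Its place and yaw differ from run to run; its front (-x) looks roughly to the robot. Two 10 mm dowels 16 mm tall near the back keep the block from sliding.
- notch (a point): Fixed point on the base plate's top face under the middle of the block's front edge: the mouth of the pry notch. x points level into the notch (the way the wedge is pushed), y to the left, z up. The notch, in the block's underside, is 50 mm wide (this point in its middle) and 34 mm deep; with the block down its flat roof is 4 mm above the plate.
- block_front (a point): Middle of the front lower edge of the off-white plaster mould block (130 front to back, 110 wide, 34 mm high, 0.4 to 0.75 kg, loose, held down by its weight only). Shut, it coincides with notch; its height above notch is the gap. The block tips up about its rear bottom edge. On its top: blue paint mark above the notch, brown round pour gate in the middle.
- wedge_grip (a point): Centre of the grip end of the orange wedge (118 mm long, 28 wide, 55 g, lying flat on the mat left or right of the mould), 12 mm above its underside. x points along the wedge to the thin end, y across, z up. The grip end, the rear 40 mm, is 24 mm thick with upright sides 28 mm apart; ahead of it the top slopes straight down over 78 mm to a thin end 2 mm thick.
- wedge_tip (a point): Middle of the wedge's thin end, on its underside: 98 mm ahead of wedge_grip and 12 mm below it, same axes. The wedge thickens 0.28 mm per mm, so lying flat it meets the notch roof when the thin end is 7 mm inside; each further 3.5 mm of push lifts the front edge about 1 mm.
- brush_mid (a point): Bystander: middle of a small wooden-handled brush, 170 mm long, about 20 mm high, lying on the mat along its own x; on the other side of the mould from the wedge.
- cup: Bystander: empty white plastic mixing cup, rim 72 mm across, 75 mm high; origin at the centre of its underside.
- dish: Bystander: open glass dish with small casts in it, 90 mm across, 14 mm high; origin at the centre of its underside.

How it is judged:
By the outcome, as a careful person would: the job done as asked, in the order asked, and still so for the second after the job is handed in, while the arm keeps its last pose, push and grip.
It also fails if it takes over 40 s, if anything falls off the work surface, if the arm or the gripper's body presses on something with over 40 N, if the wrist force passes 120 N, or if a joint passes its speed limit or range.

## Robot

A 6-joint arm with a two-finger parallel gripper is mounted at the origin on the work surface. World frame = base frame: x ahead of the robot, y to its left, z up, the work surface at z = 0. Lengths are in mm, angles in rad, forces in N, time in s.
With the tool pointing down it reaches from about 300 to 775 mm from the base axis. Payload 14.6 kg.
Tool frame: the origin (TCP) lies between the finger pads; the fingertips stand manip.finger_overhang ahead of it and the grasp point (between the pads) lies 2 mm behind it (manip.finger_overhang is the distance from the TCP to the fingertips, in mm); z points along the fingers, y is the direction in which the jaws open and shut (so a half turn about z gives the same grasp; the last joint's range is limited). The gripper opens to 94 mm and grips with 3 to 60 N. Pads are 16 mm wide; open, the fingers measure 119 mm over their backs; the gripper's body (75 mm by 177 mm) begins 78 mm behind the grasp point.
Start: joints at [1.048, 0.3, 1.521, -0, 1.321, -0.067], TCP at [242.095, 493.841, 182.646] pointing down, gripper open.
Joint ranges: [-3.03, 3.03], [-0.79, 2.21], [0.23, 2.52], [-1.04, 4.18], [0, 3.07], [-2.55, 2.55]. Speed limits (rad/s): [2.22, 2.22, 2.57, 3.14, 3.14, 3.14].

## Interface

Orientations are given as [roll, pitch, yaw] about the fixed x, y, z axes, in that order (R = Rz(yaw) Ry(pitch) Rx(roll)).
In Python, from cell import manip gives the robot as it stands.
- The arm moves only by the tool drive_tool, never from a script. Its argument "steps" is a list of rows, each an object with "delta_pos": the shift along the world's x, y, z in mm, a list of three; "yaw": the turn about the world's z in rad; "hand": the finger opening in mm, from 0 to 94. A call has 1 to 5 rows; each row shifts and turns the commanded pose from where the row before left it; what a row does not reach is not made up. A row lasts 1/12 s, in which the tool goes at most 41.7 mm and 7.16 degrees, less where a joint would pass 70% of its speed; a pose out of reach is approached as far as the arm can. A call is refused whole if a number of a shift passes 41.7 or a number of a turn 0.125, either way. A call with a gripper value outside its range is refused whole. The fingers move at their own pace and stop on an object; "squeeze" is the grip in N (left out, the last holds). Time passes only in rows, so rows that do not move let the fingers close. It gives the time, the measured TCP pose, the force and the opening at its end, in the units of the state.
- manip.read_state(): the state, without advancing time (a new reading comes with each control period).
- manip.camera(name): name is "scene" or "side" or "wrist"; returns a dict with "frame" (480x640x3 uint8, red, green, blue), "range_z" (480x640 float32, mm along the optical axis (not along the pixel's ray), 0 where there is no reading), "intrinsics" (3x3 intrinsics, pixels), "position" and "attitude" of the camera in the world. Camera axes: x right, y down, z forward; pixel columns grow to the right and rows downward; lengths in mm; the calibration is good to about 2 mm. A picture is of the moment at which its call begins.
- manip.sign_off(): hands the job in, once; it reports no verdict.
The state is a dict: "clock": time; "joints": joint angles; "qd": joint speeds; "effort": joint torques, N m; "eef_pos": TCP position; "eef_rot": TCP orientation; "wrist_force": force on the tool from outside, world axes, zero at the start; "moment": the same for the moment, N m; "finger_gap": finger opening in mm.
Only numpy, scipy, OpenCV 4.12 (cv2) and the standard library are available. Lean on these libraries where they do the work, as an engineer would, in place of code of your own. Each camera call takes 0.05 s, during which the arm holds its last target.

## Working session

There is one attempt and no reset: what is moved stays moved. The work goes in short steps, Python scripts to look and compute and a tool call to move; the robot and the scene stay as the last step left them, time stands still between calls to the robot, and variables do not carry over. Pictures are saved under pics/ and viewed, and the job is handed in when it is done.

Besides the shell and the picture viewer there is one more tool, called after "Request:" as name(argument=value, ...) on one line, values as JSON. drive_tool: Moves the arm, as the interface text tells. Its arguments: {"type":"object","properties":{"steps":{"type":"array"},"squeeze":{"type":"number"}},"required":["steps"]}

```bash
ls; mkdir -p pics; python3 - <<'E'
from cell import manip
import cv2, numpy as np
print(manip.read_state(), manip.finger_overhang)
for n in ["scene","side","wrist"]:
    c=manip.camera(n)
    cv2.imwrite(f"pics/{n}0.png",c["frame"][:,:,::-1])
    np.savez(f"pics/{n}0.npz",**{k:np.array(v) for k,v in c.items()})
    print(n,c["intrinsics"],c["position"],c["attitude"])
E
```

```text
pics
{'clock': 0.0, 'joints': array([ 1.04841742e+00,  3.00452728e-01,  1.52162600e+00, -1.62045646e-06,
        1.32064489e+00, -6.66256911e-02]), 'qd': array([ 1.08080172e-03,  4.36141723e-04, -1.36419750e-03,  2.84417596e-04,
       -1.46276411e-07, -2.72365794e-04]), 'effort': array([-9.36757569e-04, -5.31808090e+01, -3.52743566e+01,  7.07876240e-02,
        2.44035391e-02, -1.32166692e-04]), 'eef_pos': array([241.94572461, 493.59947869, 182.07740858]), 'eef_rot': array([-3.14046410e+00, -7.37293509e-05,  2.68583980e+00]), 'wrist_force': array([-0.20617496, -0.08414059, -0.55223047]), 'moment': array([ 0.04846558, -0.00902147, -0.00099114]), 'finger_gap': 94.25889819706188} 17.0
scene [[527.88594791   0.         324.39063449]
 [  0.         527.88594791 237.82248594]
 [  0.           0.           1.        ]] [ 912.80604014 -591.02281645  632.35478854] [-2.26569336e+00 -1.73513465e-03  5.75215217e-01]
side [[437.67616809   0.         321.32346828]
 [  0.         437.67616809 236.42384303]
 [  0.           0.           1.        ]] [ 136.73273329 -537.05700222  791.66157342] [-2.40229124e+00  1.81553660e-03 -6.44807790e-01]
wrist [[392.01838061   0.         313.1806802 ]
 [  0.         392.01838061 240.96596168]
 [  0.           0.           1.        ]] [182.70579804 523.42975378 383.9038645 ] [2.90853044e+00 4.05665691e-04 1.11470501e+00]
```

View pics/scene0.png

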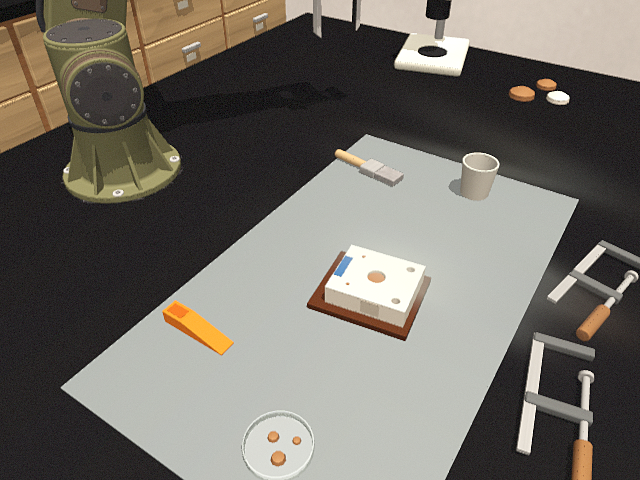

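View pics/side0.png

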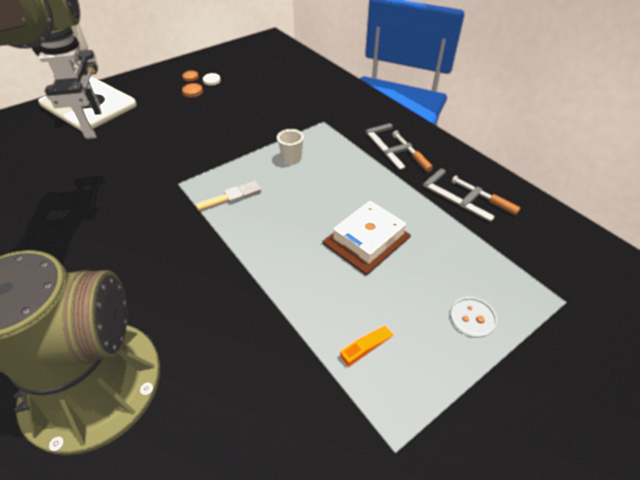

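View pics/wrist0.png

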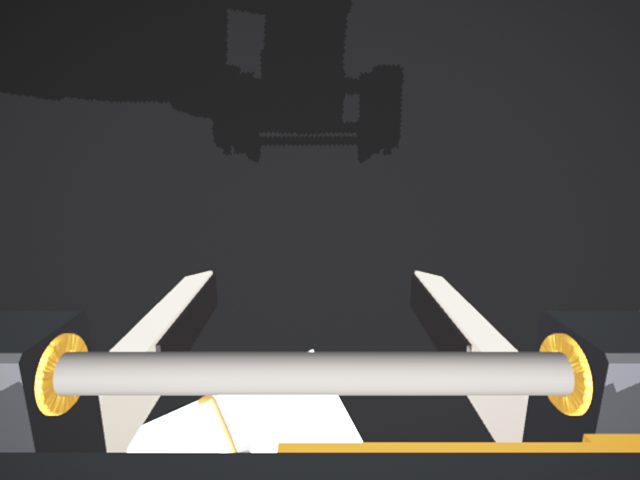

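The scene view shows the wedge at about (198,328), thin end at lower right, and the mould at (372,285). The side view shows the wedge at (367,345) and the mould at (368,235). Next I'll enlarge crops of both.

```bash
cat > h.py <<'E'
import numpy as np, cv2
from scipy.spatial.transform import Rotation as Ro
def load(n):
    d=np.load(f"pics/{n}.npz"); return d
def R(d): return Ro.from_euler('xyz',d["attitude"]).as_matrix()
def ray(d,u,v):
    k=np.linalg.inv(d["intrinsics"])@np.array([u,v,1.]); return R(d)@k
def onz(d,u,v,z):
    r=ray(d,u,v); p=d["position"]; return p+r*(z-p[2])/r[2]
def dep(d,u,v):
    return d["position"]+ray(d,u,v)*float(d["range_z"][int(round(v)),int(round(u))])
def tri(obs):
    A=np.zeros((3,3));b=np.zeros(3)
    rs=[]
    for d,u,v in obs:
        r=ray(d,u,v);r/=np.linalg.norm(r);P=np.eye(3)-np.outer(r,r);A+=P;b+=P@d["position"]
    x=np.linalg.solve(A,b)
    for d,u,v in obs:
        r=ray(d,u,v);r/=np.linalg.norm(r);rs.append(np.linalg.norm((np.eye(3)-np.outer(r,r))@(x-d["position"])))
    return x,rs
def proj(d,p):
    c=R(d).T@(np.asarray(p)-d["position"]); k=d["intrinsics"]@c; return k[:2]/k[2]
def crop(img,x,y,w,h,s,out):
    cv2.imwrite(out,cv2.resize(img[y:y+h,x:x+w],None,fx=s,fy=s,interpolation=cv2.INTER_CUBIC))
E
python3 - <<'E'
from h import *
a=cv2.imread("pics/scene0.png");b=cv2.imread("pics/side0.png")
crop(a,155,290,90,70,8,"pics/c1.png");crop(a,300,240,140,100,5,"pics/c2.png")
crop(b,330,315,75,56,10,"pics/c3.png");crop(b,315,195,100,80,8,"pics/c4.png")
E
```

```text
(no output)
```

View pics/c1.png

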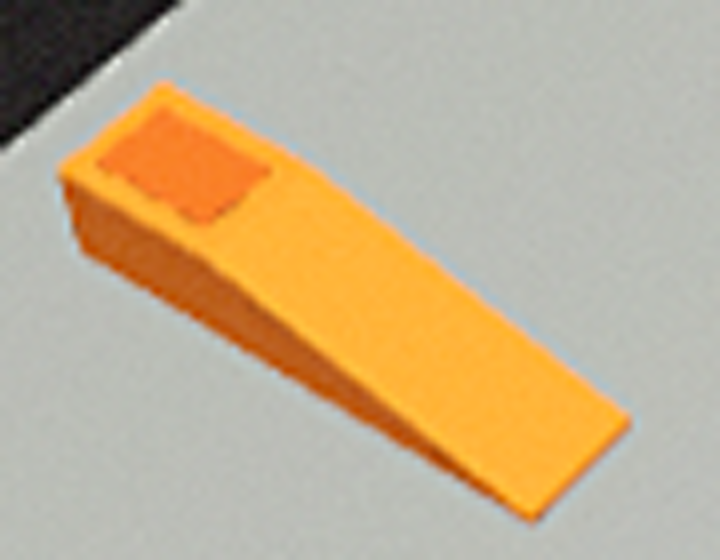

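View pics/c2.png

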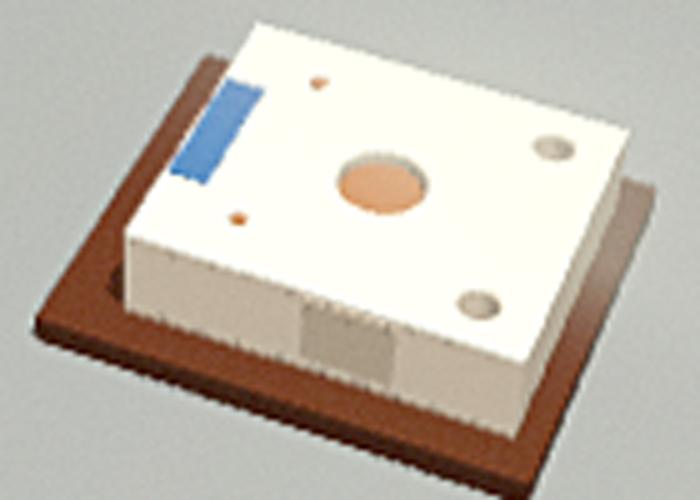

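View pics/c3.png

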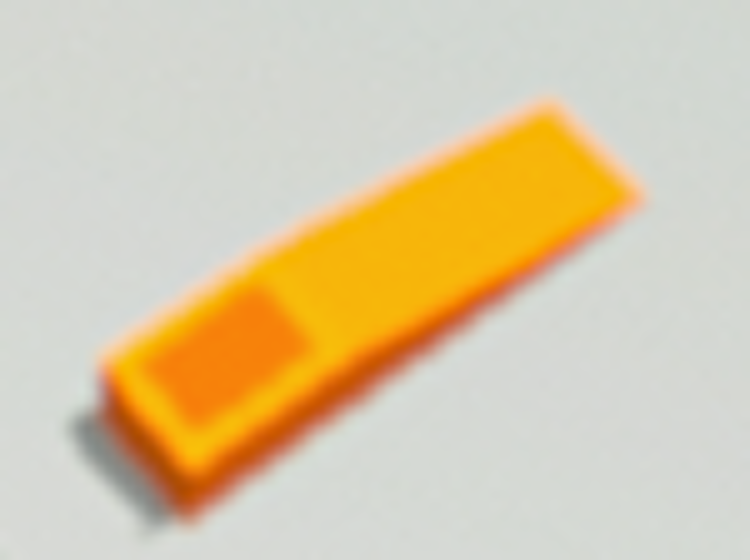

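View pics/c4.png

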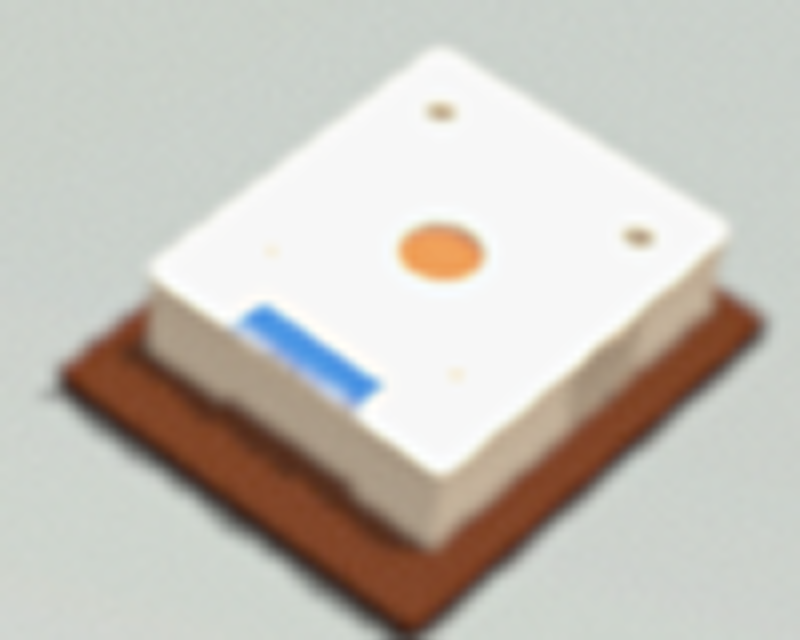

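```bash
cat > m.py <<'E'
from h import *
S=load("scene0");D=load("side0")
def o(p,off,s): return (p[0]+.5)/s-.5+off[0],(p[1]+.5)/s-.5+off[1]
def T(a,ca,b,cb):
    u=o(a,*ca);v=o(b,*cb); return tri([(S,*u),(D,*v)])
c1=((155,290),8);c2=((300,240),5);c3=((330,315),10);c4=((315,195),8)
pts={}
for n,a,ca,b,cb in [("rearL",(165,85),c1,(103,362),c3),("rearR",(62,175),c1,(192,478),c3),("rearRbot",(85,252),c1,(190,520),c3),
 ("tipL",(632,418),c1,(550,98),c3),("tipR",(535,518),c1,(645,197),c3),
 ("bFL",(258,22),c2,(150,270),c4),("bFR",(127,235),c2,(442,475),c4),("bBR",(527,360),c2,(730,228),c4),("bBL",(630,130),c2,(440,45),c4),
 ("botFR",(127,310),c2,(432,548),c4),
 ("pFL",(210,57),c2,(62,375),c4),("pFR",(38,322),c2,(412,628),c4),("pBR",(530,490),c2,(765,322),c4)]:
    x,r=T(a,ca,b,cb);pts[n]=x;print(n,x.round(1),np.round(r,1))
E
python3 - <<'E'
from m import *
p=pts
print("wedge w",np.linalg.norm(p["rearL"]-p["rearR"]),np.linalg.norm(p["tipL"]-p["tipR"]))
r=(p["rearL"]+p["rearR"])/2;t=(p["tipL"]+p["tipR"])/2;d=(t-r)[:2];print("len",np.linalg.norm(d),"yaw",np.arctan2(d[1],d[0]),r,t)
print("block",[np.linalg.norm(p[a]-p[b]) for a,b in (("bFL","bFR"),("bBL","bBR"),("bFL","bBL"),("bFR","bBR"))])
f=(p["bFL"]+p["bFR"])/2;b=(p["bBL"]+p["bBR"])/2;d=b-f;print(f,b,"yaw",np.arctan2(d[1],d[0]))
e=p["bFL"]-p["bFR"];print("yaw2",np.arctan2(-e[0],e[1]))
for d_ in (S,D):
  print(d_["range_z"].shape,(d_["range_z"]==0).mean())
# mat height from depth
print(dep(S,250,300),dep(S,375,305),dep(D,300,250),dep(D,372,245))
E
```

```text
rearL [ 405.4 -236.5   26.7] [0.2 0.2]
rearR [ 404.7 -263.9   25. ] [0.3 0.3]
rearRbot [ 405.9 -263.8    4.3] [0.4 0.4]
tipL [ 523.  -237.5    5.6] [0.6 0.6]
tipR [ 523.1 -265.3    5.3] [0.1 0.1]
bFL [580.2   8.1  49.2] [0.3 0.3]
bFR [ 597.5 -101.1   47.9] [0. 0.]
bBR [726.  -82.4  50.7] [0.2 0.2]
bBL [709.5  27.5  50.4] [1.2 1.2]
botFR [ 597.8 -100.8   14.5] [0.5 0.5]
pFL [555.1  18.1  12.7] [0.8 0.8]
pFR [ 575.6 -118.3   12.2] [1. 1.]
pBR [737.4 -93.9  11.5] [0.8 0.8]
wedge w 27.506295624222506 27.836495155515703
len 117.99155478369936 yaw -0.010237521534684678 [ 405.03977278 -250.20485176   25.84276489] [ 523.02514445 -251.41277174    5.41447132]
block [np.float64(110.55555536532074), np.float64(111.13675637652759), np.float64(130.76554110245644), np.float64(129.91296094164315)]
[588.83811282 -46.48828627  48.51233153] [717.75744465 -27.4304644   50.57125097] yaw 0.14676457406099178
yaw2 0.15766695576056874
(480, 640) 0.0037923177083333333
(480, 640) 0.004134114583333333
[ 486.97869222 -155.5116646     2.23860922] [679.27202617 -88.01036664  42.25635199] [500.36571528  32.78585719   4.9053194 ] [618.32575594 -84.65820179  48.74749498]
```

Triangulated sizes agree with the text to about 1 mm: block 110×130, wedge 118×28, tops at 26 and about 49–50 mm. The wedge grip is at about (425,-250.4) with yaw -0.01. The notch is at about (588.8,-46.5) with yaw 0.15. I'll move over the wedge now.

Request:
drive_tool(steps=[{"delta_pos": [9.5,-38,0],"yaw": 0.112,"hand": 94},{"delta_pos": [9.5,-38,0],"yaw": 0.112,"hand": 94},{"delta_pos": [9.5,-38,0],"yaw": 0.112,"hand": 94},{"delta_pos": [9.5,-38,0],"yaw": 0.11,"hand": 94},{"delta_pos": [9.5,-38,0],"yaw": 0,"hand": 94}])

```text
clock: 0.57
eef_pos: [289.4, 302.1, 182.4]
eef_rot: [-3.141, -0.0, 3.14]
wrist_force: [0.7, -0.1, 1.7]
finger_gap: 93.8
```

Request:
drive_tool(steps=[{"delta_pos": [9.5,-38,0],"yaw": 0,"hand": 94},{"delta_pos": [9.5,-38,0],"yaw": 0,"hand": 94},{"delta_pos": [9.5,-38,0],"yaw": 0,"hand": 94},{"delta_pos": [9.5,-38,0],"yaw": 0,"hand": 94},{"delta_pos": [9.5,-38,0],"yaw": 0,"hand": 94}])

```text
clock: 0.98
eef_pos: [336.9, 112.1, 182.7]
eef_rot: [3.141, 0.0, 3.132]
wrist_force: [0.4, 0.8, 0.8]
finger_gap: 94.0
```

Request:
drive_tool(steps=[{"delta_pos": [9.5,-38,0],"yaw": 0,"hand": 94},{"delta_pos": [9.5,-38,0],"yaw": 0,"hand": 94},{"delta_pos": [9.5,-38,0],"yaw": 0,"hand": 94},{"delta_pos": [9.5,-38,0],"yaw": 0,"hand": 94},{"delta_pos": [9.5,-38,0],"yaw": 0,"hand": 94}])

```text
clock: 1.4
eef_pos: [384.5, -78.3, 182.7]
eef_rot: [-3.142, 0.0, 3.131]
wrist_force: [0.7, 1.1, 0.0]
finger_gap: 93.8
```

Request:
drive_tool(steps=[{"delta_pos": [8,-35,-5],"yaw": 0,"hand": 94},{"delta_pos": [8,-35,-10],"yaw": 0,"hand": 70},{"delta_pos": [8,-35,-15],"yaw": 0,"hand": 70},{"delta_pos": [8,-35,-20],"yaw": 0,"hand": 70},{"delta_pos": [8.5,-32,-20],"yaw": 0,"hand": 70}])

```text
clock: 1.82
eef_pos: [425.1, -250.4, 111.8]
eef_rot: [-3.141, 0.0, 3.131]
wrist_force: [1.4, 1.4, -0.4]
finger_gap: 71.5
```

```bash
python3 - <<'E'
from cell import manip
import cv2, numpy as np
print(manip.read_state()["eef_pos"],manip.read_state()["joints"])
n="wrist"
c=manip.camera(n)
cv2.imwrite(f"pics/{n}1.png",c["frame"][:,:,::-1])
np.savez(f"pics/{n}1.npz",**{k:np.array(v) for k,v in c.items()})
E
```

```text
[ 425.05282728 -250.37024714  111.80731041] [-6.06532117e-01  2.47843898e-01  1.76187773e+00 -8.41820508e-05
  1.13122245e+00 -2.16689443e+00]
```

View pics/wrist1.png

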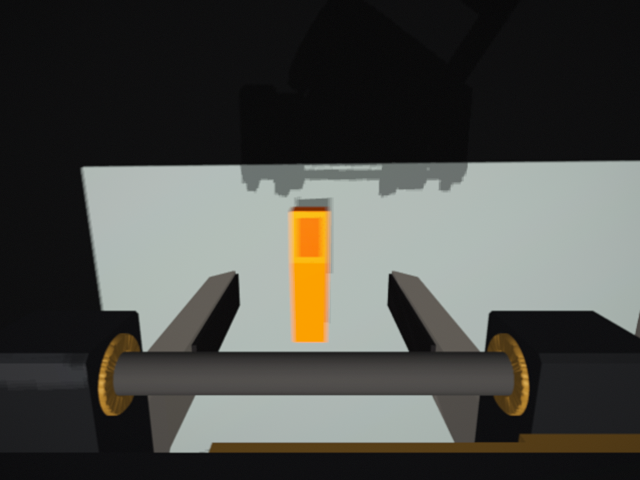

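The wrist view shows the wedge centred between the fingers (wedge u≈310, fingers' middle ≈313) and aligned with them. I'll descend and grip.

Request:
drive_tool(steps=[{"delta_pos": [0,0,-30],"yaw": 0,"hand": 70},{"delta_pos": [0,0,-30],"yaw": 0,"hand": 60},{"delta_pos": [0,0,-20],"yaw": 0,"hand": 50},{"delta_pos": [0,0,-8.5],"yaw": 0,"hand": 40},{"delta_pos": [0,0,0],"yaw": 0,"hand": 40}])

```text
clock: 2.28
eef_pos: [424.2, -247.5, 22.6]
eef_rot: [3.14, -0.003, 3.132]
wrist_force: [-0.4, -0.9, 0.1]
finger_gap: 47.0
```

Request:
drive_tool(steps=[{"delta_pos": [0,0,0],"yaw": 0,"hand": 30},{"delta_pos": [0,0,0],"yaw": 0,"hand": 20},{"delta_pos": [0,0,0],"yaw": 0,"hand": 20},{"delta_pos": [0,0,0],"yaw": 0,"hand": 20},{"delta_pos": [0,0,0],"yaw": 0,"hand": 20}], squeeze=40)

```text
clock: 2.7
eef_pos: [425.4, -248.3, 24.9]
eef_rot: [-3.141, 0.001, 3.132]
wrist_force: [-0.1, 0.9, 0.3]
finger_gap: 20.2
```

The gap reads 20 mm, where a held wedge should read 28. I'll look before going on.

```bash
cat >> h.py <<'E'
def snap(name,tag):
    from cell import manip
    c=manip.camera(name)
    cv2.imwrite(f"pics/{tag}.png",c["frame"][:,:,::-1])
    np.savez(f"pics/{tag}.npz",**{k:np.array(v) for k,v in c.items()})
    return c
E
python3 - <<'E'
from h import *
from cell import manip
for i in range(1): print(manip.read_state())
snap("scene","scene2");snap("wrist","wrist2")
crop(cv2.imread("pics/scene2.png"),110,220,160,150,4,"pics/c5.png")
print(manip.read_state()["eef_pos"],manip.read_state()["finger_gap"])
E
```

```text
{'clock': 2.7, 'joints': array([-6.02752356e-01,  3.72810318e-01,  1.83177422e+00, -1.54352176e-05,
        9.35770131e-01, -2.16380006e+00]), 'qd': array([-0.00085453,  0.00567138,  0.00309697,  0.00112109, -0.00207551,
        0.00155462]), 'effort': array([ 1.07879486e-02, -5.01459646e+01, -2.80860704e+01, -4.42145183e-02,
        5.97063918e-02,  1.12136529e-04]), 'eef_pos': array([ 425.42090773, -248.34329715,   24.8588501 ]), 'eef_rot': array([-3.14089048e+00,  1.01966989e-03,  3.13185354e+00]), 'wrist_force': array([-0.1496298 ,  0.89494932,  0.31523406]), 'moment': array([0.07551605, 0.04366545, 0.01613048]), 'finger_gap': 20.240968700621398}
[ 425.25225153 -248.2545583    24.52669599] 19.910193874523127
```

View pics/c5.png

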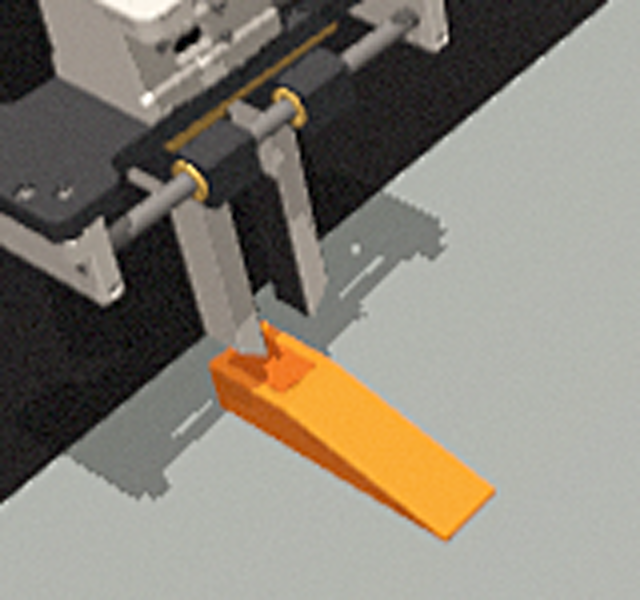

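View pics/wrist2.png

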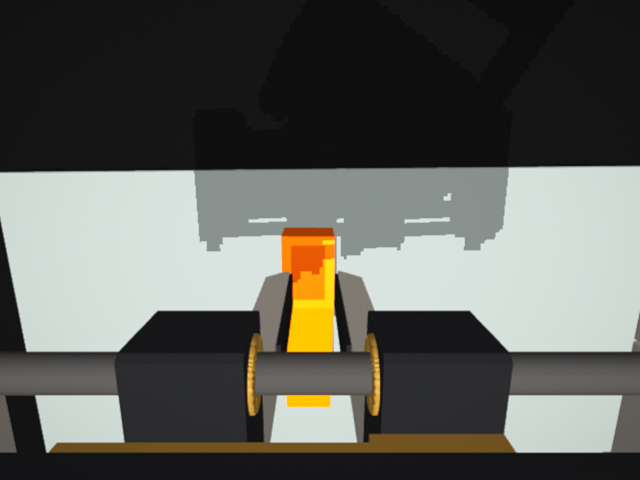

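```bash
python3 - <<'E'
from h import *
snap("side","side2")
crop(cv2.imread("pics/side2.png"),290,230,150,150,5,"pics/c6.png")
d=load("scene2")
for u,v in [(172,306),(170,304),(168,300),(186,295),(188,297),(184,290),(180,315),(190,315),(205,325),(165,315)]: print(u,v,dep(d,u,v).round(1))
from cell import manip
s=manip.read_state();print(s["eef_pos"],s["finger_gap"],s["wrist_force"])
for t in [(425,-248+14,8),(425,-248-14,8)]:print(proj(d,t))
E
```

```text
172 306 [ 435.3 -265.4   56.9]
170 304 [ 435.5 -267.9   63.6]
168 300 [ 433.5 -268.1   71. ]
186 295 [ 433.8 -235.7   53.5]
188 297 [ 436.8 -235.2   50.4]
184 290 [ 433.8 -237.1   65.5]
180 315 [ 435.4 -255.9   28.5]
190 315 [ 447.8 -247.5   28.1]
205 325 [ 473.8 -244.4   18.6]
165 315 [ 410.7 -264.7   21.6]
[ 425.18745619 -248.21777001   24.40576026] 19.887392922795343 [-0.24656408 -1.07368582 -0.46587829]
[187.48381212 312.27603819]
[174.58989424 323.6510023 ]
```

View pics/c6.png

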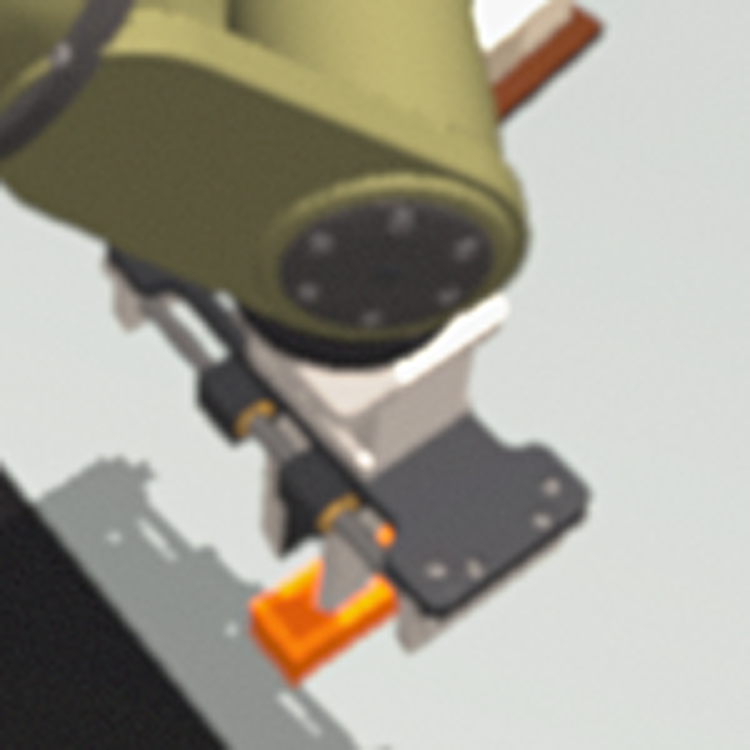

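```bash
python3 - <<'E'
from h import *
for t,ps in (("wrist0",[(320,200)]),("wrist1",[(310,235),(310,300),(400,250),(220,285),(410,285)]),("wrist2",[(310,258),(310,290),(450,300),(130,300),(272,285),(355,285),(265,300)])):
    d=load(t);print(t,d["position"].round(1),d["attitude"].round(3))
    for u,v in ps: print(u,v,d["range_z"][v,u],dep(d,u,v).round(1))
d=load("scene2")
for v in range(296,330,2): print(v,[int(dep(d,u,v)[2]) for u in range(160,200,2)])
E
```

```text
wrist0 [182.7 523.4 383.9] [2.909 0.    1.115]
320 200 384.32925 [230.2 507.4   0.7]
wrist1 [ 358.8 -249.3  313.5] [ 2.908 -0.     1.56 ]
310 235 294.47748 [ 422.7 -252.3   26. ]
310 300 317.9597 [ 479.  -253.1   15.3]
400 250 320.71442 [ 441.1 -179.1    3.3]
220 285 167.8871 [ 415.6 -289.8  154.6]
410 285 166.85475 [ 416.1 -208.7  155.6]
wrist2 [ 359.  -247.2  226.4] [ 2.907 -0.     1.561]
310 258 206.70163 [ 415.7 -249.5   27.4]
310 290 212.41931 [ 434.1 -249.7   25.9]
450 300 238.92268 [ 450.3 -164.7    2.3]
130 300 238.36029 [ 448.1 -359.5    2.8]
272 285 167.11334 [ 415.8 -265.4   68.2]
355 285 166.9342 [ 416.1 -230.    68.3]
265 300 152.21996 [ 416.4 -266.5   83.6]
296 [71, 73, 75, 79, 77, 77, 74, 3, 3, 3, 2, 3, 51, 52, 50, 3, 2, 3, 4, 3]
298 [66, 70, 73, 75, 77, 73, 70, 65, 2, 4, 3, 4, 2, 49, 1, 0, 4, 2, 3, 4]
300 [1, 64, 67, 72, 71, 68, 66, 64, 27, 1, 2, 3, 1, 3, 3, 5, 2, 4, 2, 2]
302 [0, 60, 61, 63, 68, 65, 64, 61, 27, 27, 3, 3, 2, 0, 3, 2, 4, 3, 2, 3]
304 [0, 2, 57, 59, 64, 63, 60, 57, 26, 28, 26, 27, 2, 3, 2, 1, 4, 1, 2, 5]
306 [3, 2, 4, 3, 59, 59, 56, 54, 51, 27, 28, 27, 
[... 201 characters left out ...]
, 27, 27, 28, 28, 28, 28, 27, 27, 28, 29, 27, 26, 27, 24, 23, 2]
314 [3, 2, 20, 25, 26, 28, 26, 25, 29, 28, 27, 27, 27, 26, 27, 27, 27, 26, 25, 23]
316 [3, 3, 15, 18, 20, 24, 27, 29, 24, 28, 26, 27, 26, 26, 28, 26, 26, 26, 22, 21]
318 [2, 4, 11, 12, 15, 20, 22, 26, 25, 28, 27, 28, 29, 27, 25, 24, 24, 22, 24, 22]
320 [3, 2, 4, 8, 11, 14, 16, 21, 23, 26, 27, 28, 26, 25, 25, 27, 25, 24, 24, 23]
322 [3, 2, 1, 2, 5, 7, 12, 15, 17, 21, 24, 27, 23, 24, 23, 25, 21, 25, 23, 22]
324 [3, 1, 3, 2, 3, 4, 8, 8, 14, 16, 21, 24, 25, 24, 23, 23, 22, 23, 21, 22]
326 [3, 2, 3, 2, 4, 4, 3, 2, 7, 11, 16, 17, 22, 24, 23, 22, 21, 22, 21, 19]
328 [4, 4, 2, 4, 5, 1, 3, 2, 2, 4, 8, 13, 14, 20, 21, 23, 21, 22, 21, 19]
```

```bash
python3 - <<'E'
from h import *
E={"wrist0":(242,493.7,182.3),"wrist1":(425.05,-250.4,111.8),"wrist2":(425.2,-248.2,24.5)}
for t,us in (("wrist0",(195,205,425)),("wrist1",(225,232,398)),("wrist2",(278,285,345))):
    d=load(t);print(t,"cam-tcp z",d["position"][2]-E[t][2])
    for u in us:
        print(u,[(v,round(float(d["range_z"][v,u])),*(dep(d,u,v)-E[t]).round(0).astype(int)) for v in range(270,300,3)])
E
```

```text
wrist0 cam-tcp z 201.60386450247142
195 [(270, 401, np.int64(-4), np.int64(-132), np.int64(-182)), (273, 403, np.int64(-1), np.int64(-134), np.int64(-182)), (276, 180, np.int64(-32), np.int64(-44), np.int64(30)), (279, 175, np.int64(-31), np.int64(-43), np.int64(35)), (282, 171, np.int64(-31), np.int64(-42), np.int64(39)), (285, 167, np.int64(-30), np.int64(-41), np.int64(43)), (288, 164, np.int64(-30), np.int64(-40), np.int64(47)), (291, 159, np.int64(-30), np.int64(-38), np.int64(51)), (294, 160, np.int64(-28), np.int64(-39), np.int64(51)), (297, 158, np.int64(-28), np.int64(-39), np.int64(53))]
205 [(270, 402, np.int64(1), np.int64(-124), np.int64(-182)), (273, 183, np.int64(-31), np.int64(-41), np.int64(27)), (276, 181, np.int64(-30), np.int64(-40), np.int64(30)), (279, 175, np.int64(-29), np.int64(-39), np.int64(35)), (282, 175, np.int64(-28), np.int64(-39), np.int64(35)), (285, 172, np.int64(-28), np.int64(-39), np.int64(39)), (288, 171, np.int64(-27), np.int64(-39), np.int64(40)), (291, 169, np.int64(-26), np.int64(-39), np.int64(42)), (294, 170, np.int64(-25), np.int64(-40), 
[... 3312 characters left out ...]
, np.int64(-9), np.int64(-11), np.int64(50)), (294, 158, np.int64(-9), np.int64(-11), np.int64(53)), (297, 157, np.int64(-8), np.int64(-11), np.int64(54))]
345 [(270, 234, np.int64(5), np.int64(19), np.int64(-22)), (273, 183, np.int64(-9), np.int64(15), np.int64(27)), (276, 179, np.int64(-9), np.int64(15), np.int64(31)), (279, 176, np.int64(-9), np.int64(15), np.int64(35)), (282, 173, np.int64(-8), np.int64(14), np.int64(38)), (285, 167, np.int64(-9), np.int64(14), np.int64(44)), (288, 163, np.int64(-9), np.int64(14), np.int64(48)), (291, 160, np.int64(-9), np.int64(13), np.int64(51)), (294, 157, np.int64(-9), np.int64(13), np.int64(54)), (297, 154, np.int64(-9), np.int64(13), np.int64(57))]
```

Every view puts the fingertips about 25 mm behind the reported TCP, in all three wrist pictures and in the scene depth. The text says 17 mm ahead, so its overhang doesn't match what I see. The fingers closed on air above the wedge, and the wedge hasn't moved. I'll go by the measured tips: open, shift -2 mm in y, and descend until the tips are about 5 mm up, watching the force.

Request:
drive_tool(steps=[{"delta_pos": [0,0,0],"yaw": 0,"hand": 60},{"delta_pos": [0,-2,0],"yaw": 0,"hand": 60},{"delta_pos": [0,0,0],"yaw": 0,"hand": 60},{"delta_pos": [0,0,0],"yaw": 0,"hand": 60},{"delta_pos": [0,0,0],"yaw": 0,"hand": 60}])

```text
clock: 3.27
eef_pos: [425.1, -250.2, 24.1]
eef_rot: [-3.142, -0.0, 3.132]
wrist_force: [-0.2, 0.1, 0.1]
finger_gap: 49.9
```

Request:
drive_tool(steps=[{"delta_pos": [0,0,-5],"yaw": 0,"hand": 60},{"delta_pos": [0,0,-5],"yaw": 0,"hand": 60},{"delta_pos": [0,0,-5],"yaw": 0,"hand": 60},{"delta_pos": [0,0,-5],"yaw": 0,"hand": 60},{"delta_pos": [0,0,0],"yaw": 0,"hand": 60}])

```text
clock: 3.68
eef_pos: [424.5, -249.8, 2.9]
eef_rot: [3.141, -0.002, 3.132]
wrist_force: [-0.1, 0.6, 0.3]
finger_gap: 60.1
```

```bash
python3 - <<'E'
from h import *
snap("scene","scene3");snap("wrist","wrist3")
d=load("scene3")
crop(cv2.imread("pics/scene3.png"),110,220,160,150,4,"pics/c7.png")
d=load("wrist3");print(d["position"])
for u in (240,385):print([(v,round(float(d["range_z"][v,u])),*dep(d,u,v).round(0)) for v in range(268,285,2)])
E
```

```text
[ 358.79771951 -249.13151484  205.25411195]
[(268, 213, np.float64(422.0), np.float64(-289.0), np.float64(2.0)), (270, 211, np.float64(422.0), np.float64(-289.0), np.float64(3.0)), (272, 185, np.float64(415.0), np.float64(-284.0), np.float64(29.0)), (274, 183, np.float64(416.0), np.float64(-284.0), np.float64(31.0)), (276, 179, np.float64(415.0), np.float64(-283.0), np.float64(35.0)), (278, 175, np.float64(415.0), np.float64(-282.0), np.float64(39.0)), (280, 174, np.float64(415.0), np.float64(-282.0), np.float64(40.0)), (282, 172, np.float64(415.0), np.float64(-282.0), np.float64(42.0)), (284, 168, np.float64(415.0), np.float64(-281.0), np.float64(46.0))]
[(268, 212, np.float64(422.0), np.float64(-211.0), np.float64(2.0)), (270, 212, np.float64(423.0), np.float64(-211.0), np.float64(3.0)), (272, 186, np.float64(416.0), np.float64(-215.0), np.float64(28.0)), (274, 183, np.float64(416.0), np.float64(-216.0), np.float64(31.0)), (276, 179, np.float64(416.0), np.float64(-217.0), np.float64(35.0)), (278, 177, np.float64(416.0), np.float64(-217.0), np.float64(37.0)), (280, 174, np.float64(416.0), np.float64(-218.0), np.float64(40.0)), (282, 173, np.float64(416.0), np.float64(-218.0), np.float64(41.0)), (284, 173, np.float64(418.0), np.float64(-218.0), np.float64(41.0))]
```

View pics/c7.png

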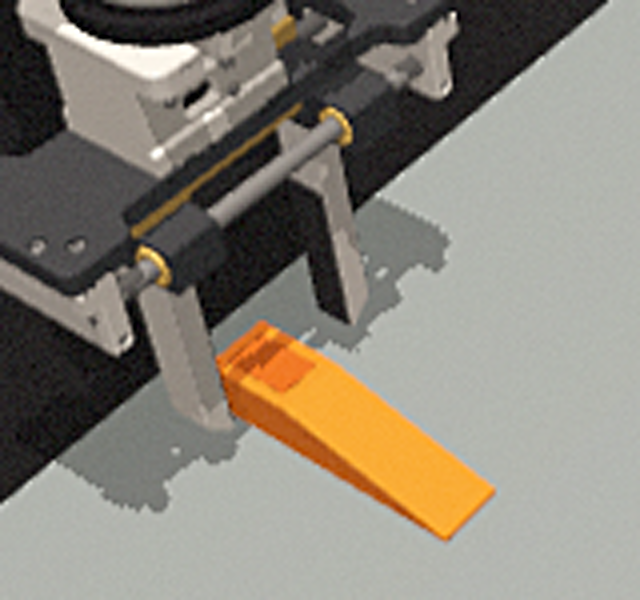

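View pics/wrist3.png

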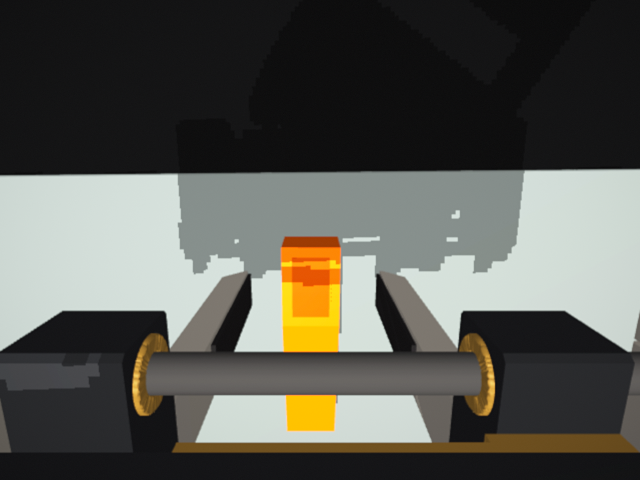

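The scene view shows the fingers straddling the wedge with their tips at about z=27, matching the measured offset. I'll descend another 22 mm and close.

Request:
drive_tool(steps=[{"delta_pos": [0,0,-6],"yaw": 0,"hand": 60},{"delta_pos": [0,0,-6],"yaw": 0,"hand": 60},{"delta_pos": [0,0,-5],"yaw": 0,"hand": 60},{"delta_pos": [0,0,-3],"yaw": 0,"hand": 60},{"delta_pos": [0,0,0],"yaw": 0,"hand": 60}])

```text
clock: 4.2
eef_pos: [424.7, -249.9, -16.7]
eef_rot: [3.141, -0.001, 3.132]
wrist_force: [-0.5, 1.1, -0.8]
finger_gap: 60.1
```

Request:
drive_tool(steps=[{"delta_pos": [0,0,-1],"yaw": 0,"hand": 45},{"delta_pos": [0,0,0],"yaw": 0,"hand": 20},{"delta_pos": [0,0,0],"yaw": 0,"hand": 20},{"delta_pos": [0,0,0],"yaw": 0,"hand": 20},{"delta_pos": [0,0,0],"yaw": 0,"hand": 20}], squeeze=40)

```text
clock: 4.62
eef_pos: [425.2, -250.2, -16.7]
eef_rot: [-3.141, 0.0, 3.132]
wrist_force: [-0.4, -0.8, -0.5]
finger_gap: 29.9
```

Request:
drive_tool(steps=[{"delta_pos": [0,0,0],"yaw": 0,"hand": 20},{"delta_pos": [0,0,0],"yaw": 0,"hand": 20},{"delta_pos": [0,0,0],"yaw": 0,"hand": 20}])

```text
clock: 4.87
eef_pos: [425.2, -250.2, -16.7]
eef_rot: [-3.141, 0.0, 3.132]
wrist_force: [-0.7, 0.5, 2.1]
finger_gap: 27.6
```

```bash
python3 - <<'E'
from h import *
from cell import manip
s=manip.read_state();print(s["eef_pos"],s["finger_gap"],s["wrist_force"])
snap("scene","scene4");snap("wrist","wrist4")
crop(cv2.imread("pics/scene4.png"),110,220,160,150,4,"pics/c8.png")
E
```

```text
[ 425.17986314 -250.22385659  -16.70126467] 27.627230637333223 [-0.67788134  0.50312384  2.10720645]
```

View pics/c8.png

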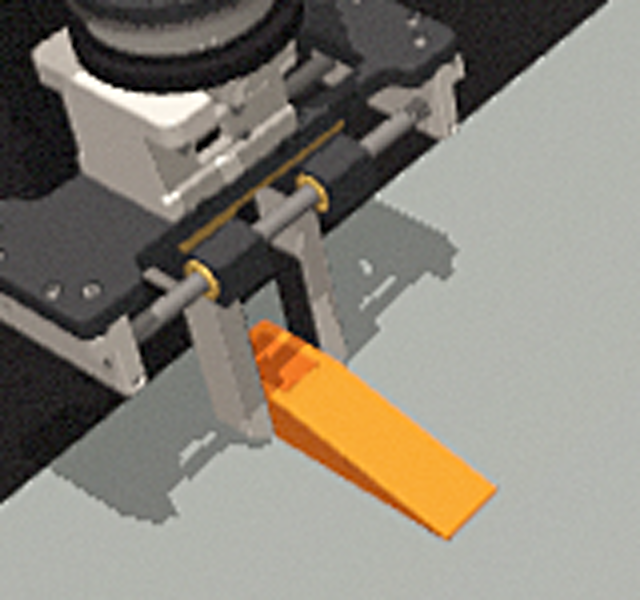

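View pics/wrist4.png

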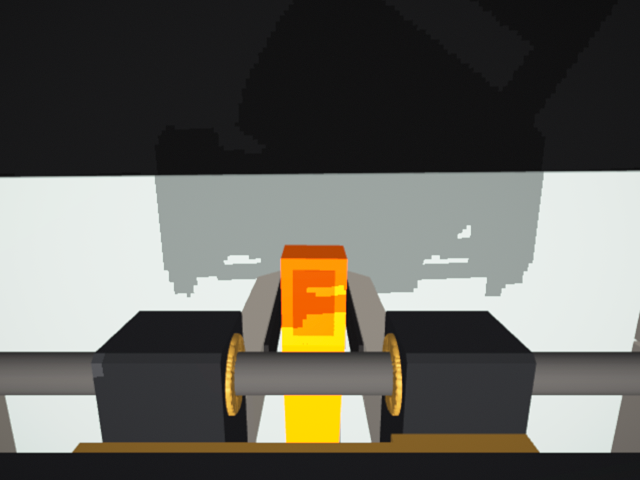

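Gripped: the gap is 27.6 mm and the wedge is flat between the pads. I'll lift 40 mm, then carry it to about 30 mm before the notch, yawed by +0.16.

Request:
drive_tool(steps=[{"delta_pos": [0,0,8],"yaw": 0,"hand": 20},{"delta_pos": [0,0,12],"yaw": 0,"hand": 20},{"delta_pos": [0,0,12],"yaw": 0,"hand": 20},{"delta_pos": [0,0,8],"yaw": 0,"hand": 20},{"delta_pos": [0,0,0],"yaw": 0,"hand": 20}])

```text
clock: 5.38
eef_pos: [425.8, -250.6, 24.9]
eef_rot: [-3.14, 0.002, 3.132]
wrist_force: [0.8, -0.0, -0.3]
finger_gap: 27.8
```

Request:
drive_tool(steps=[{"delta_pos": [4,18,0],"yaw": 0.03,"hand": 20},{"delta_pos": [4,20,0],"yaw": 0.03,"hand": 20},{"delta_pos": [4,20,0],"yaw": 0.03,"hand": 20},{"delta_pos": [4,20,0],"yaw": 0.03,"hand": 20},{"delta_pos": [4,20,0],"yaw": 0.03,"hand": 20}])

```text
clock: 5.8
eef_pos: [444.9, -151.1, 22.7]
eef_rot: [3.141, -0.001, -3.0]
wrist_force: [0.1, -0.7, -1.0]
finger_gap: 27.7
```

Request:
drive_tool(steps=[{"delta_pos": [4,20,0],"yaw": 0.01,"hand": 20},{"delta_pos": [4,20,0],"yaw": 0,"hand": 20},{"delta_pos": [4,20,0],"yaw": 0,"hand": 20},{"delta_pos": [4,20,0],"yaw": 0,"hand": 20},{"delta_pos": [1,6,0],"yaw": 0,"hand": 20}])

```text
clock: 6.22
eef_pos: [462.1, -64.2, 22.8]
eef_rot: [3.141, -0.001, -2.99]
wrist_force: [0.7, 0.5, -0.6]
finger_gap: 27.7
```

Request:
drive_tool(steps=[{"delta_pos": [0,0,-5],"yaw": 0,"hand": 20},{"delta_pos": [0,0,-5],"yaw": 0,"hand": 20},{"delta_pos": [0,0,-5],"yaw": 0,"hand": 20},{"delta_pos": [0,0,0],"yaw": 0,"hand": 20},{"delta_pos": [0,0,0],"yaw": 0,"hand": 20}])

```text
clock: 6.63
eef_pos: [461.7, -66.8, 7.6]
eef_rot: [3.141, -0.001, -2.992]
wrist_force: [-0.1, 0.9, 0.2]
finger_gap: 27.8
```

```bash
python3 - <<'E'
from h import *
from cell import manip
s=manip.read_state();print(s["eef_pos"],s["eef_rot"],s["finger_gap"],s["wrist_force"])
for n in("scene","side","wrist"): snap(n,n+"5")
crop(cv2.imread("pics/scene5.png"),220,200,220,160,3.6,"pics/c9.png")
crop(cv2.imread("pics/side5.png"),270,190,160,120,5,"pics/c10.png")
E
```

```text
[461.7105905  -66.78894703   7.64752127] [ 3.14123973e+00 -9.50429689e-04 -2.99243489e+00] 27.803105117965405 [-0.06755248  0.94653267  0.17965428]
```

View pics/c9.png

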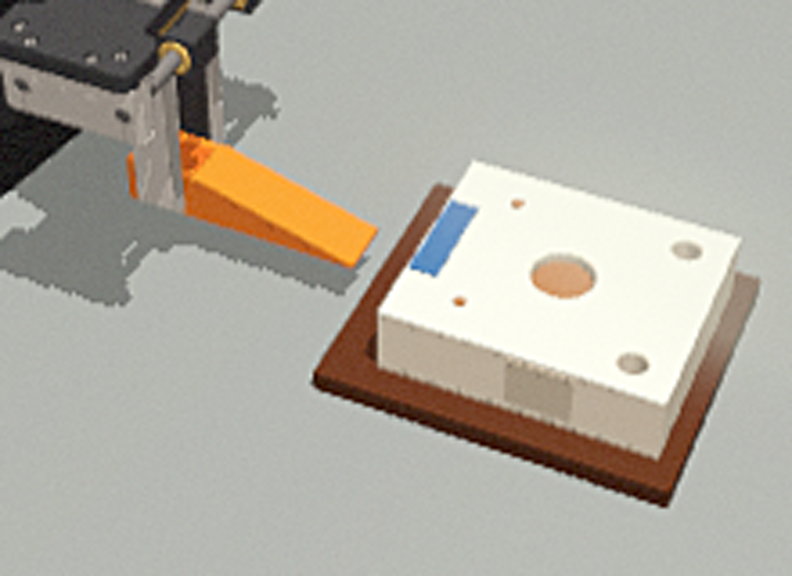

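View pics/c10.png

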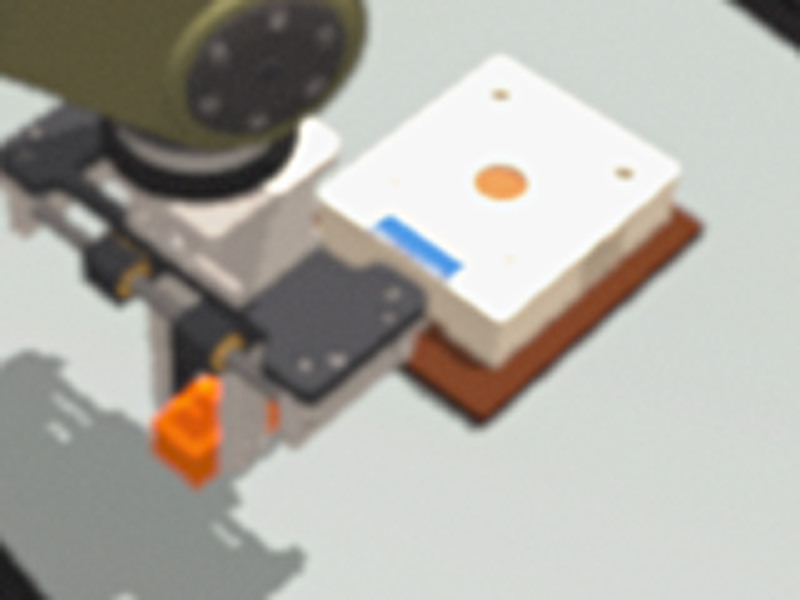

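View pics/wrist5.png

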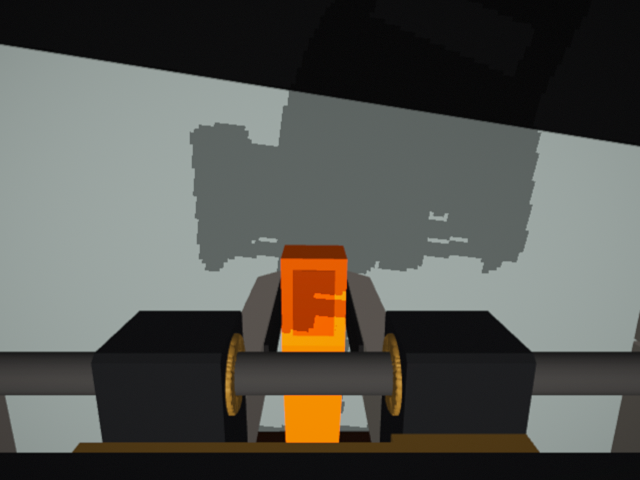

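```bash
python3 - <<'E'
from h import *
d=load("scene5")
g=lambda x,y:((x+.5)/3.6-.5+220,(y+.5)/3.6-.5+200)
N=np.array([589,-46.7]);a=np.array([np.cos(.15),np.sin(.15)]);l=np.array([-a[1],a[0]])
def rel(p): q=p[:2]-N; return (q@a).round(1),(q@l).round(1)
for n,xy,z in (("tipL",(378,232),29.3),("tipR",(355,267),29.3),("FRtop",(380,315),49),("FLtop",(475,160),49),("blueFL",(455,202),49),("blueFR",(411,268),49)):
    p=onz(d,*g(*xy),z);print(n,p.round(1),rel(p), "depth@",dep(d,*g(*xy)).round(1))
t=np.array([461.7,-66.8])+98*np.array([np.cos(.149),np.sin(.149)]);print("tip from tcp",rel(t))
E
```

```text
tipL [558.  -41.2  29.3] (np.float64(-29.8), np.float64(10.1)) depth@ [541.8 -16.    1.7]
tipR [562.1 -66.7  29.3] (np.float64(-29.6), np.float64(-15.8)) depth@ [546.8 -44.    3.1]
FRtop [ 599.  -102.9   49. ] (np.float64(1.5), np.float64(-57.1)) depth@ [ 597.2 -100.    45.5]
FLtop [580.8   8.   49. ] (np.float64(0.1), np.float64(55.3)) depth@ [553.8  56.8   1.5]
blueFL [588.3 -22.7  49. ] (np.float64(2.9), np.float64(23.9)) depth@ [589.1 -24.1  50.4]
blueFR [594.7 -70.9  49. ] (np.float64(2.0), np.float64(-24.7)) depth@ [594.8 -71.   49.2]
tip from tcp (np.float64(-30.9), np.float64(-0.9))
```

Request:
drive_tool(steps=[{"delta_pos": [6,1.4,0],"yaw": 0.001,"hand": 20},{"delta_pos": [6,1.4,0],"yaw": 0,"hand": 20},{"delta_pos": [5.6,1.4,0],"yaw": 0,"hand": 20},{"delta_pos": [0,0,-4],"yaw": 0,"hand": 20},{"delta_pos": [0,0,-4],"yaw": 0,"hand": 20}])

```text
clock: 7.2
eef_pos: [480.0, -61.8, -0.2]
eef_rot: [-3.141, 0.0, -2.99]
wrist_force: [0.0, -0.1, -0.5]
finger_gap: 27.7
```

Request:
drive_tool(steps=[{"delta_pos": [0,0,-1.5],"yaw": 0,"hand": 20},{"delta_pos": [0,0,-1],"yaw": 0,"hand": 20},{"delta_pos": [0,0,0],"yaw": 0,"hand": 20},{"delta_pos": [0,0,0],"yaw": 0,"hand": 20}])

```text
clock: 7.53
eef_pos: [479.6, -62.0, -2.4]
eef_rot: [3.142, -0.0, -2.991]
wrist_force: [-0.2, 0.6, -0.2]
finger_gap: 27.3
```

Request:
drive_tool(steps=[{"delta_pos": [0,0,-1],"yaw": 0,"hand": 20},{"delta_pos": [0,0,0],"yaw": 0,"hand": 20},{"delta_pos": [0,0,0],"yaw": 0,"hand": 20}])

```text
clock: 7.78
eef_pos: [479.7, -62.0, -3.3]
eef_rot: [-3.142, 0.0, -2.99]
wrist_force: [-0.1, -0.3, -0.3]
finger_gap: 27.7
```

Request:
drive_tool(steps=[{"delta_pos": [0,0,-0.8],"yaw": 0,"hand": 20},{"delta_pos": [0,0,0],"yaw": 0,"hand": 20},{"delta_pos": [0,0,0],"yaw": 0,"hand": 20}])

```text
clock: 8.03
eef_pos: [479.7, -61.9, -4.2]
eef_rot: [3.142, -0.0, -2.99]
wrist_force: [-0.7, -0.6, -0.4]
finger_gap: 27.8
```

Request:
drive_tool(steps=[{"delta_pos": [0,0,-0.6],"yaw": 0,"hand": 20},{"delta_pos": [0,0,0],"yaw": 0,"hand": 20},{"delta_pos": [0,0,0],"yaw": 0,"hand": 20}])

```text
clock: 8.28
eef_pos: [479.7, -62.0, -4.7]
eef_rot: [-3.142, 0.0, -2.99]
wrist_force: [0.1, -0.8, 0.4]
finger_gap: 27.7
```

```bash
python3 - <<'E'
from h import *
from cell import manip
s=manip.read_state();print(s["eef_pos"],s["eef_rot"],s["moment"],s["wrist_force"])
for n in("scene",): snap(n,n+"6")
crop(cv2.imread("pics/scene6.png"),245,220,130,100,6,"pics/c11.png")
E
```

```text
[479.74860266 -61.9833169   -4.72695743] [-3.14152399e+00  1.20496629e-04 -2.99041538e+00] [ 0.06868911 -0.04754273  0.00983547] [ 0.08374074 -0.79756025  0.44312001]
```

View pics/c11.png

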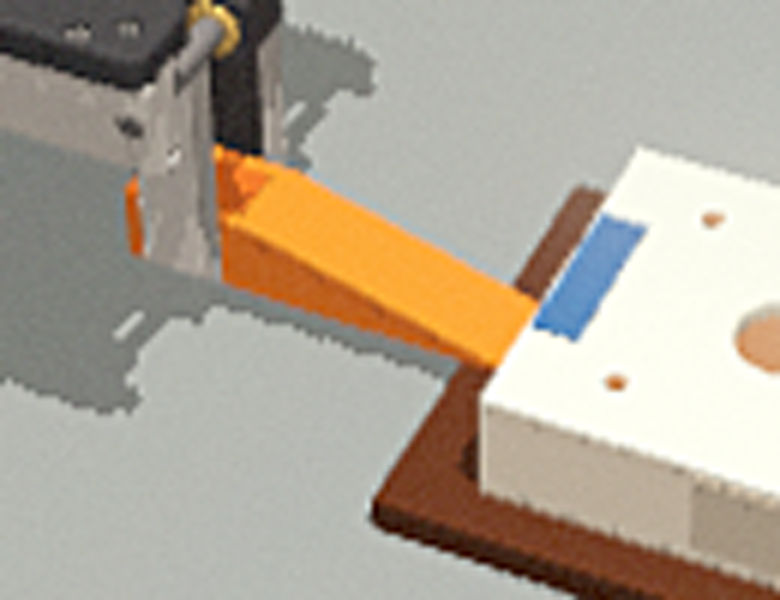

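Request:
drive_tool(steps=[{"delta_pos": [0,0,-0.5],"yaw": 0,"hand": 20},{"delta_pos": [0,0,0],"yaw": 0,"hand": 20},{"delta_pos": [0,0,0],"yaw": 0,"hand": 20}])

```text
clock: 8.58
eef_pos: [479.7, -62.0, -5.1]
eef_rot: [-3.142, 0.0, -2.99]
wrist_force: [-1.4, -0.4, 3.4]
finger_gap: 27.5
```

Request:
drive_tool(steps=[{"delta_pos": [0,0,-0.4],"yaw": 0,"hand": 20},{"delta_pos": [0,0,0],"yaw": 0,"hand": 20},{"delta_pos": [0,0,0],"yaw": 0,"hand": 20}])

```text
clock: 8.83
eef_pos: [479.7, -62.0, -5.5]
eef_rot: [-3.141, 0.0, -2.99]
wrist_force: [-3.0, -0.3, 5.2]
finger_gap: 27.8
```

```bash
python3 - <<'E'
from cell import manip
s=manip.read_state();print(s["eef_pos"],s["eef_rot"],s["moment"],s["wrist_force"])
E
```

```text
[479.71543987 -62.02648293  -5.50860452] [-3.14146929e+00  9.57388928e-05 -2.99040082e+00] [-0.00689614  0.12439181 -0.06482697] [-3.03942136 -0.3489504   5.19046233]
```

Contact came at TCP z≈-4.9 as predicted, so the wedge is on the plate. I'll ease the load slightly and advance along the notch axis.

Request:
drive_tool(steps=[{"delta_pos": [0,0,0.3],"yaw": 0,"hand": 20},{"delta_pos": [3.9,0.6,0],"yaw": 0,"hand": 20},{"delta_pos": [3.9,0.6,0],"yaw": 0,"hand": 20},{"delta_pos": [3.9,0.6,0],"yaw": 0,"hand": 20},{"delta_pos": [0,0,0],"yaw": 0,"hand": 20}])

```text
clock: 9.25
eef_pos: [492.5, -60.1, -5.2]
eef_rot: [-3.141, 0.001, -2.99]
wrist_force: [2.3, 0.9, 2.5]
finger_gap: 27.9
```

Request:
drive_tool(steps=[{"delta_pos": [1,0.15,0],"yaw": 0,"hand": 20},{"delta_pos": [1,0.15,0],"yaw": 0,"hand": 20},{"delta_pos": [0,0,0],"yaw": 0,"hand": 20},{"delta_pos": [0,0,0],"yaw": 0,"hand": 20}])

```text
clock: 9.58
eef_pos: [493.4, -59.8, -5.3]
eef_rot: [3.142, -0.0, -2.99]
wrist_force: [-2.3, 0.6, 5.9]
finger_gap: 27.8
```

```bash
python3 - <<'E'
from h import *
from cell import manip
s=manip.read_state();print(s["eef_pos"],s["eef_rot"],s["moment"],s["wrist_force"])
for n in("scene","side"): snap(n,n+"7")
crop(cv2.imread("pics/scene7.png"),245,220,130,100,6,"pics/c12.png")
crop(cv2.imread("pics/side7.png"),315,195,100,80,8,"pics/c13.png")
E
```

```text
[493.3935593  -59.83454684  -5.30856657] [ 3.14158276e+00 -6.06948707e-05 -2.99033006e+00] [ 0.02762059  0.16807376 -0.03181088] [-2.28467669  0.63524333  5.8726626 ]
```

View pics/c12.png

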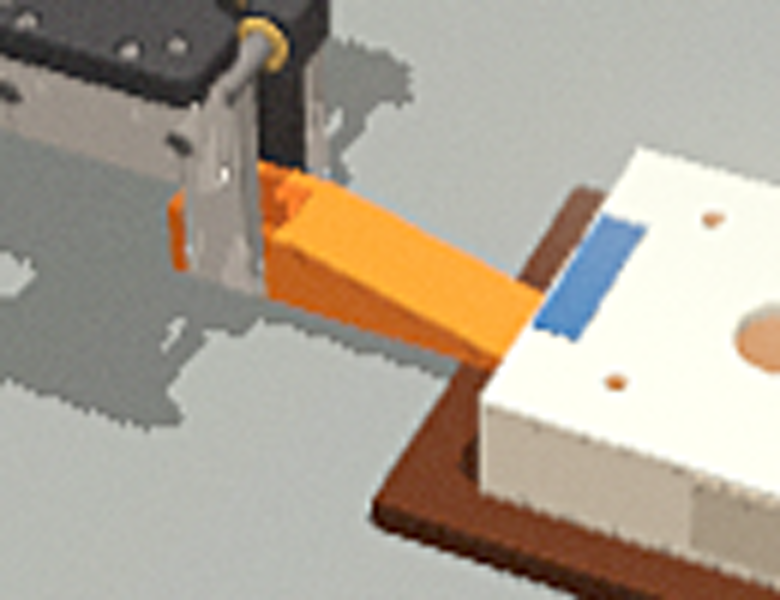

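View pics/c13.png

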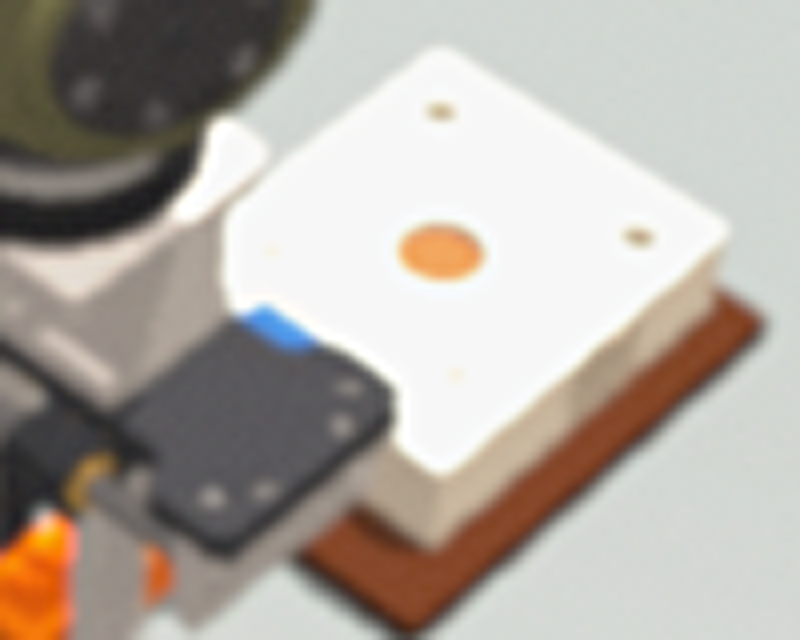

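The scene view shows the wedge nose under the front edge at crop (500,350), inside the notch width. The block is still in place, with its corner at crop (480,405) as before. I'll set up optical-flow gap measurement against this baseline and keep pushing.

```bash
cat > gap.py <<'E'
from h import *
from cell import manip
Z=np.array([653.3,-37.0,49.]);yaw=.15
A=np.array([np.cos(yaw),np.sin(yaw),0]);L=np.array([-A[1],A[0],0])
def b2w(p): return np.array([653.3,-37,15])+p[0]*A+p[1]*L+np.array([0,0,p[2]])
def tip(p,g): # gap g at front, rot about rear bottom edge x=65,z=0 ; front up
    th=g/130.;x=p[0]-65;z=p[2]
    return np.array([65+x*np.cos(th)+z*np.sin(th)*1, p[1], -x*np.sin(th)+z*np.cos(th)])
def meas(cam,new,base):
    d=load(base);a=cv2.imread(f"pics/{base}.png",0);b=cv2.imread(f"pics/{new}.png",0)
    # features on block's top (front 2/3) & right side
    cor=np.array([proj(d,b2w(p)) for p in ((-65,-55,34),(65,-55,34),(65,55,34),(-65,55,34))])
    m=np.zeros_like(a);cv2.fillPoly(m,[cv2.convexHull(cor.astype(np.float32)).astype(int)],255);m=cv2.dilate(m,np.ones((3,3),np.uint8))
    pts=cv2.goodFeaturesToTrack(a,40,0.02,5,mask=m,blockSize=3)
    q,st,_=cv2.calcOpticalFlowPyrLK(a,b,pts,None,winSize=(11,11),maxLevel=1,criteria=(3,50,.001))
    r,st2,_=cv2.calcOpticalFlowPyrLK(b,a,q,None,winSize=(11,11),maxLevel=1,criteria=(3,50,.001))
    P=pts[:,0];Q=q[:,0];rows=[]
    for p,qq,s,rb in zip(P,Q,st[:,0],r[:,0]):
        if not s or np.linalg.norm(rb-p)>.2: continue
        w=onz(d,p[0],p[1],49.);rel=w-b2w((0,0,0));bl=np.array([rel@A,rel@L,34.])
        if abs(bl[0])>69 or abs(bl[1])>59: continue
        J=proj(d,b2w(tip(bl,1)))-proj(d,b2w(bl)); Jx=proj(d,b2w(bl+[1,0,0]))-proj(d,b2w(bl));Jy=proj(d,b2w(bl+[0,1,0]))-proj(d,b2w(bl))
        rows.append((bl,qq-p,J,Jx,Jy))
    M=np.vstack([np.c_[r[2],r[3],r[4]] for r in rows]);y=np.hstack([r[1] for r in rows])
    from scipy.optimize import least_squares
    s=least_squares(lambda x:M@x-y,[0,0,0],loss='soft_l1',f_scale=.15);s1=least_squares(lambda x:M[:,:1]@x-y,[0],loss='soft_l1',f_scale=.15)
    print(cam,"n",len(rows),"gap,slide x,y",s.x.round(2),"gap only",s1.x.round(2),"rms",np.sqrt(np.mean(s.fun**2)).round(3))
def go(tag):
    s=manip.read_state();print(s["clock"],s["eef_pos"].round(2),s["wrist_force"].round(1),s["moment"].round(2))
    for n in("scene","side"):
        snap(n,n+tag);meas(n,n+tag,n+"7")
E
python3 - <<'E'
from gap import *
meas("scene","scene5","scene7");meas("side","side5","side7");meas("scene","scene6","scene7");meas("scene","scene0","scene7")
E
```

```text
scene n 24 gap,slide x,y [0.   0.   0.03] gap only [0.04] rms 0.052
side n 10 gap,slide x,y [-0.13  0.03  0.02] gap only [-0.08] rms 3.029
scene n 27 gap,slide x,y [-0.11 -0.    0.02] gap only [-0.09] rms 0.281
scene n 24 gap,slide x,y [-0.04  0.01 -0.04] gap only [-0.09] rms 0.093
```

Request:
drive_tool(steps=[{"delta_pos": [1,0.15,0],"yaw": 0,"hand": 20},{"delta_pos": [1,0.15,0],"yaw": 0,"hand": 20},{"delta_pos": [1,0.15,0],"yaw": 0,"hand": 20},{"delta_pos": [1,0.15,0],"yaw": 0,"hand": 20},{"delta_pos": [0,0,0],"yaw": 0,"hand": 20}])

```text
clock: 10.1
eef_pos: [497.4, -59.3, -5.3]
eef_rot: [3.142, -0.0, -2.99]
wrist_force: [-3.4, -1.0, 6.4]
finger_gap: 27.5
```

```bash
python3 -c "
from gap import *
go('8')"
```

```text
10.1 [497.35 -59.26  -5.31] [-3.4 -1.   6.4] [0.05 0.26 0.  ]
scene n 27 gap,slide x,y [ 0.12 -0.01 -0.04] gap only [0.07] rms 0.072
side n 14 gap,slide x,y [ 1.54 -0.45 -0.29] gap only [0.81] rms 0.602
```

Request:
drive_tool(steps=[{"delta_pos": [1,0.15,0],"yaw": 0,"hand": 20},{"delta_pos": [1,0.15,0],"yaw": 0,"hand": 20},{"delta_pos": [1,0.15,0],"yaw": 0,"hand": 20},{"delta_pos": [1,0.15,0],"yaw": 0,"hand": 20},{"delta_pos": [0,0,0],"yaw": 0,"hand": 20}])

```text
clock: 10.62
eef_pos: [500.6, -58.7, -5.4]
eef_rot: [3.141, -0.002, -2.99]
wrist_force: [-8.0, -1.3, 9.6]
finger_gap: 27.6
```

```bash
python3 -c "
from gap import *
go('9')"
```

```text
10.6167 [500.59 -58.73  -5.44] [-8.  -1.3  9.6] [-0.16  1.15 -0.05]
scene n 24 gap,slide x,y [0.38 1.45 0.01] gap only [0.53] rms 0.192
side n 12 gap,slide x,y [ 1.92  0.88 -0.17] gap only [4.27] rms 0.943
```

The wedge has engaged: about 0.4 mm of gap, and the block slid back about 1.4 mm. I'll continue in small steps.

Request:
drive_tool(steps=[{"delta_pos": [1,0.15,0],"yaw": 0,"hand": 20},{"delta_pos": [1,0.15,0],"yaw": 0,"hand": 20},{"delta_pos": [1,0.15,0],"yaw": 0,"hand": 20},{"delta_pos": [0,0,0],"yaw": 0,"hand": 20}])

```text
clock: 11.05
eef_pos: [503.4, -58.3, -5.5]
eef_rot: [3.141, -0.003, -2.99]
wrist_force: [-9.4, -1.9, 9.3]
finger_gap: 27.5
```

```bash
python3 -c "
from gap import *
go('10')"
```

```text
11.05 [503.36 -58.27  -5.52] [-9.4 -1.9  9.3] [-0.17  1.34 -0.03]
scene n 25 gap,slide x,y [ 1.31  1.46 -0.07] gap only [1.27] rms 0.405
side n 12 gap,slide x,y [ 2.36  1.   -0.11] gap only [5.07] rms 1.272
```

Request:
drive_tool(steps=[{"delta_pos": [1,0.15,0],"yaw": 0,"hand": 20},{"delta_pos": [1,0.15,0],"yaw": 0,"hand": 20},{"delta_pos": [1,0.15,0],"yaw": 0,"hand": 20},{"delta_pos": [0,0,0],"yaw": 0,"hand": 20}])

```text
clock: 11.48
eef_pos: [506.2, -57.8, -5.5]
eef_rot: [3.141, -0.003, -2.99]
wrist_force: [-9.9, -1.5, 10.5]
finger_gap: 27.6
```

```bash
python3 -c "
from gap import *
go('11')
crop(cv2.imread('pics/scene11.png'),245,220,130,100,6,'pics/c14.png')"
```

```text
11.4833 [506.24 -57.78  -5.51] [-9.9 -1.5 10.5] [-0.19  1.51  0.05]
scene n 26 gap,slide x,y [ 1.99  1.6  -0.08] gap only [1.98] rms 0.2
side n 12 gap,slide x,y [ 3.76  0.8  -0.2 ] gap only [6.22] rms 1.687
```

View pics/c14.png

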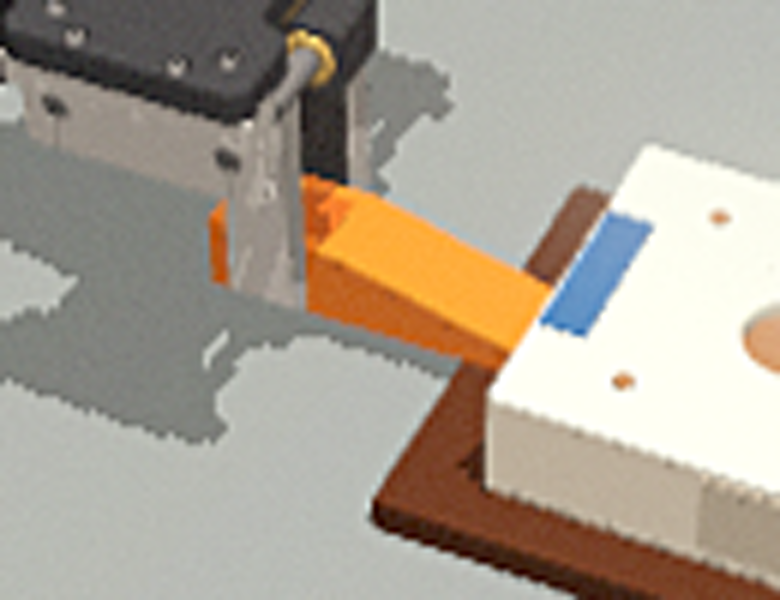

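Flow says 2.0 mm. I'll cross-check independently by fitting a plane to the block's top in the depth images, comparing the tilt now with the baseline.

```bash
cat >> gap.py <<'E'
def plane(tag):
    d=load(tag);c=[]
    cor=np.array([proj(d,b2w(p)) for p in ((-60,-50,34),(60,-50,34),(60,50,34),(-60,50,34))])
    m=np.zeros((480,640),np.uint8);cv2.fillPoly(m,[cor.round().astype(int)],1)
    v,u=np.nonzero(m);k=np.linalg.inv(d["intrinsics"])@np.vstack([u,v,np.ones(len(u))])
    z=d["range_z"][v,u];W=(R(d)@(k*z)).T+d["position"]
    rel=W-b2w((0,0,0));X=rel@A;Y=rel@L;H=rel[:,2]
    ok=(np.abs(H-34)<8)
    for _ in range(6):
        M=np.c_[X[ok],Y[ok],np.ones(ok.sum())];co=np.linalg.lstsq(M,H[ok],rcond=None)[0]
        r=H-np.c_[X,Y,np.ones(len(X))]@co;s=1.48*np.median(np.abs(r[ok]));ok=np.abs(r)<3*s
    return co,s,ok.sum()
def tilt(tag):
    co,s,n=plane(tag); return -co[0]*130,s,n
E
python3 - <<'E'
from gap import *
for t in ("scene0","scene2","scene3","scene4","scene5","scene6","scene7","scene8","scene9","scene10","scene11","side0","side5","side7","side8","side9","side10","side11"):
    x=tilt(t);co=plane(t)[0];print(t,np.round(x,2),"front h",(co[2]-65*co[0]).round(2))
E
```

```text
scene0 [1.200e-01 9.900e-01 3.199e+03] front h 34.27
scene2 [1.800e-01 1.050e+00 3.208e+03] front h 34.29
scene3 [2.700e-01 1.030e+00 3.197e+03] front h 34.36
scene4 [2.100e-01 1.030e+00 3.204e+03] front h 34.3
scene5 [1.900e-01 9.800e-01 3.194e+03] front h 34.3
scene6 [1.30e-01 1.04e+00 3.20e+03] front h 34.24
scene7 [2.400e-01 1.010e+00 3.206e+03] front h 34.32
scene8 [1.300e-01 1.030e+00 3.198e+03] front h 34.28
scene9 [3.200e-01 1.020e+00 3.202e+03] front h 34.45
scene10 [1.020e+00 1.010e+00 3.197e+03] front h 35.16
scene11 [1.870e+00 1.030e+00 3.203e+03] front h 35.98
side0 [4.700e-01 1.430e+00 1.535e+03] front h 34.81
side5 [3.900e-01 1.480e+00 1.535e+03] front h 34.75
side7 [1.800e-01 1.380e+00 1.428e+03] front h 34.62
side8 [2.000e-01 1.370e+00 1.373e+03] front h 34.62
side9 [3.50e-01 1.37e+00 1.32e+03] front h 34.82
side10 [1.280e+00 1.460e+00 1.286e+03] front h 35.63
side11 [   2.19    1.31 1227.  ] front h 36.49
```

The depth planes (scene +1.7, side +1.8) and the geometry (1.65) agree on about 1.7 mm, so flow reads slightly high. I'll push 4 mm more.

Request:
drive_tool(steps=[{"delta_pos": [1,0.15,0],"yaw": 0,"hand": 20},{"delta_pos": [1,0.15,0],"yaw": 0,"hand": 20},{"delta_pos": [1,0.15,0],"yaw": 0,"hand": 20},{"delta_pos": [1,0.15,0],"yaw": 0,"hand": 20},{"delta_pos": [0,0,0],"yaw": 0,"hand": 20}])

```text
clock: 12.0
eef_pos: [510.1, -57.2, -5.5]
eef_rot: [3.141, -0.003, -2.99]
wrist_force: [-11.1, -2.2, 11.9]
finger_gap: 27.9
```

```bash
python3 - <<'E'
from gap import *
go("12")
snap("scene","scene12b");snap("side","side12b");snap("scene","scene12c")
for t in ("scene12","scene12b","scene12c","side12","side12b"):
    x=tilt(t);co=plane(t)[0];print(t,np.round(x,2),"front h",(co[2]-65*co[0]).round(2))
crop(cv2.imread("pics/scene12.png"),245,220,130,100,6,"pics/c15.png")
E
```

```text
12.0 [510.1  -57.19  -5.51] [-11.1  -2.2  11.9] [-0.25  1.73  0.  ]
scene n 25 gap,slide x,y [ 2.9   1.58 -0.  ] gap only [3.12] rms 0.276
side n 10 gap,slide x,y [17.57 -4.12 -1.25] gap only [9.17] rms 2.187
scene12 [3.130e+00 1.010e+00 3.196e+03] front h 37.18
scene12b [3.160e+00 1.010e+00 3.198e+03] front h 37.22
scene12c [3.020e+00 1.010e+00 3.198e+03] front h 37.1
side12 [   2.93    1.31 1177.  ] front h 37.45
side12b [   3.11    1.29 1168.  ] front h 37.58
```

View pics/c15.png

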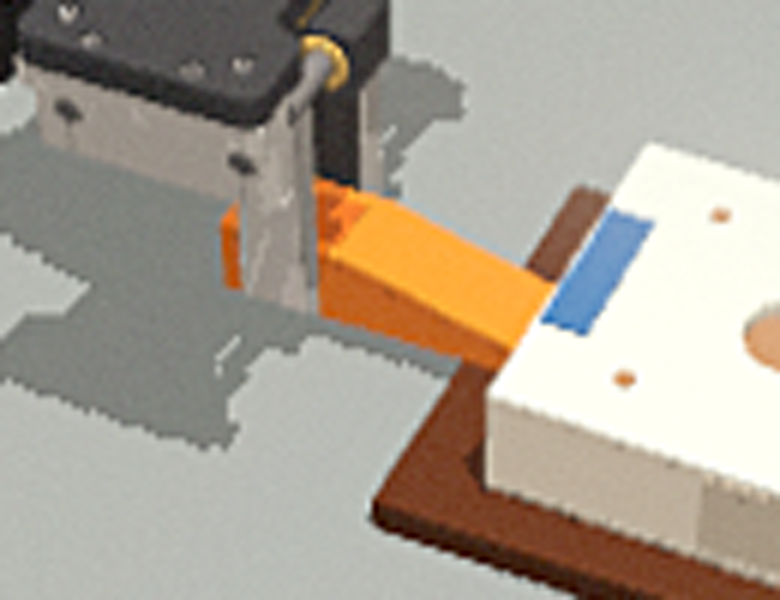

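All estimates give 2.8–2.9 mm. I'll push a last 0.5 mm, then hold and check that it stays put.

Request:
drive_tool(steps=[{"delta_pos": [0.5,0.1,0],"yaw": 0,"hand": 20},{"delta_pos": [0,0,0],"yaw": 0,"hand": 20},{"delta_pos": [0,0,0],"yaw": 0,"hand": 20},{"delta_pos": [0,0,0],"yaw": 0,"hand": 20},{"delta_pos": [0,0,0],"yaw": 0,"hand": 20}])

```text
clock: 12.67
eef_pos: [510.5, -57.1, -5.5]
eef_rot: [3.141, -0.003, -2.99]
wrist_force: [-12.0, -2.4, 11.2]
finger_gap: 27.6
```

Request:
drive_tool(steps=[{"delta_pos": [0,0,0],"yaw": 0,"hand": 20},{"delta_pos": [0,0,0],"yaw": 0,"hand": 20},{"delta_pos": [0,0,0],"yaw": 0,"hand": 20},{"delta_pos": [0,0,0],"yaw": 0,"hand": 20},{"delta_pos": [0,0,0],"yaw": 0,"hand": 20}])

```text
clock: 13.08
eef_pos: [510.5, -57.1, -5.5]
eef_rot: [3.141, -0.003, -2.99]
wrist_force: [-12.1, -1.0, 10.4]
finger_gap: 27.5
```

```bash
python3 - <<'E'
from gap import *
go("13")
snap("scene","scene13b");snap("side","side13b");snap("scene","scene13c")
for t in ("scene13","scene13b","scene13c","side13","side13b"):
    x=tilt(t);co=plane(t)[0];print(t,np.round(x,2),"front h",(co[2]-65*co[0]).round(2))
E
```

```text
13.0833 [510.49 -57.14  -5.5 ] [-12.1  -1.   10.4] [-0.2   1.9   0.03]
scene n 25 gap,slide x,y [ 3.01  1.51 -0.  ] gap only [3.01] rms 0.27
side n 10 gap,slide x,y [17.75 -4.11 -1.22] gap only [9.36] rms 2.221
scene13 [3.140e+00 1.050e+00 3.196e+03] front h 37.21
scene13b [3.090e+00 1.010e+00 3.187e+03] front h 37.18
scene13c [3.09e+00 1.00e+00 3.19e+03] front h 37.22
side13 [   3.22    1.35 1173.  ] front h 37.68
side13b [   2.86    1.44 1180.  ] front h 37.47
```

View pics/scene13.png

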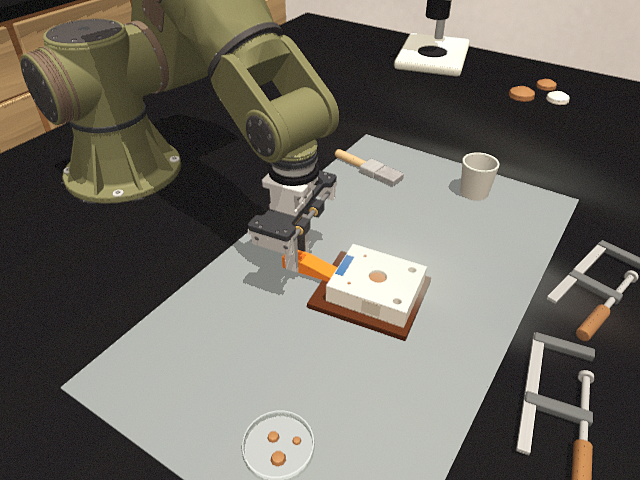

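The scene view shows the wedge held in the notch at about (325,270). The brush (370,167), cup (479,177) and dish (278,445) are where they started. The gap is steady at about 2.9–3.0 mm, so I'm handing in.

```bash
python3 -c "
from cell import manip
print(manip.sign_off())"
```

```text
the job is handed in; nothing more can be done
None
```

I handed the job in at about 13.3 s. The wedge lies flat on the base plate with its thin end in the pry notch, and the arm still grips it and holds the front edge about 3 mm open.

**Last checks**
- **Gap:** it held steady before hand-in. The scene depth plane gave about 2.9 mm, the side depth plane 2.8–3.0 mm, and scene optical flow 3.0 mm.
- **Forces and grip:** the push was about 12 N and the downward load about 11 N. The finger opening read 27.5 mm, against a 28 mm wide wedge.
- **Bystanders:** the brush, cup and dish stand where they did in the first picture.

**What failed or disagreed**
- **First grasp:** it closed on air above the wedge. The cameras put the fingertips about 25 mm behind the reported TCP, while the text says 17 mm ahead. I went by the measured value, and the wedge was not disturbed.
- **Block slide:** the block slid back about 1.5 mm during the push and then stopped, presumably against its dowels.
- **Side-camera flow:** its gap readings were unusable because the arm was in view, so I ignored them.

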